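Knock the cast rosettes out of the mould and set them in the drawer front

TASK

Empty the wooden casting mould: take it by its swinging handle, turn it face-down on the bench and rap it down until every cast rosette has dropped out, then lay the empty mould back face-up and square on its cork mat. The rosettes look alike but come in three sizes: bed each middle-sized one, carved face up, flat and fully home in one of the three recesses of the walnut drawer front, which are made for that size, and put any others into the plywood stock tray. Leave the mallet, the gouge and the glue bottle alone.

Things in the scene. Friction and masses are not known exactly. Their poses are not given: they have to be found in the camera images.
- mould: beech mould tray 294 (x) x 120 x 40 mm, 0.5 kg; z out of its face. Origin: on the underside, midway along, 50 mm from the handle side (+y), 70 mm from the far edge, which is half-round (radius 20) to roll over on. Its inner floor, with a row of 5 pockets 14 mm deep, is 24 mm above the underside, inside a rim 16 mm higher: face-down it stands on the rim and a freed casting drops 16 mm, clear of its pocket.
- mould_handle (a joint): rad, hinge of the mould's handle; hinge line along the mould's x, 57 mm from its origin in y, 20 mm above its underside. 0: handle stands out of the face (up when the mould is face-up); 1.57: in the mould's plane, away from it (mould hanging); 3.14: out of the underside (up when face-down). Stops -0.35, 3.5. Stays where left (0.02 N m), but a lifted mould swings to hang
- handle_grip (a point): centre of the handle's dark wooden grip bar, 62 mm from the hinge line; bar 110 mm long along the mould's x, 14 mm thick (pinch this), 18 mm high, a thin brass strap at each end, open below
- small: may be absent (None): small cream cast rosette, 32 mm across, 14 mm high, 20 g. Origin: centre of its carved face; z points out of its flat back. Side upright over the 11 mm next the back, then 27 mm across. Starts stuck carved face down in the mould; knocked out it lies carved face up, origin 14 mm above the bench, z down
- mid_a: middle-sized cream cast rosette, 40 mm across, 14 mm high, 31 g. Origin: centre of its carved face; z points out of its flat back. Side upright over the 11 mm next the back, then 35 mm across. Starts stuck carved face down in the mould; knocked out it lies carved face up, origin 14 mm above the bench, z down
- mid_b: may be absent (None): second middle-sized cream cast rosette, 40 mm across, 14 mm high, 31 g. Origin: centre of its carved face; z points out of its flat back. Side upright over the 11 mm next the back, then 35 mm across. Starts stuck carved face down in the mould; knocked out it lies carved face up, origin 14 mm above the bench, z down
- mid_c: may be absent (None): third middle-sized cream cast rosette, 40 mm across, 14 mm high, 31 g. Origin: centre of its carved face; z points out of its flat back. Side upright over the 11 mm next the back, then 35 mm across. Starts stuck carved face down in the mould; knocked out it lies carved face up, origin 14 mm above the bench, z down
- large: large cream cast rosette, 48 mm across, 14 mm high, 45 g. Origin: centre of its carved face; z points out of its flat back. Side upright over the 11 mm next the back, then 43 mm across. Starts stuck carved face down in the mould; knocked out it lies carved face up, origin 14 mm above the bench, z down
- pocket_small (a point): centre of the floor of the small rosette's pocket, -110 mm along the mould's x, 10 mm above its underside; that rosette's origin while stuck. A sprung rubber lip in each pocket grips its casting with about 2.5 times its weight over its first 5 mm of travel: face-down it stays stuck; each rap of the rim on the bench shakes it a few mm out, till it drops (one hard or several light raps)
- pocket_mid_a (a point): centre of the floor of the first middle-sized rosette's pocket, -61 mm along the mould's x, 10 mm above its underside; that rosette's origin while stuck
- pocket_mid_b (a point): centre of the floor of the second middle-sized rosette's pocket, -8 mm along the mould's x, 10 mm above its underside; that rosette's origin while stuck
- pocket_mid_c (a point): centre of the floor of the third middle-sized rosette's pocket, 45 mm along the mould's x, 10 mm above its underside; that rosette's origin while stuck
- pocket_large (a point): centre of the floor of the large rosette's pocket, 102 mm along the mould's x, 10 mm above its underside; that rosette's origin while stuck
- front: walnut drawer front lying on the bench, fixed, 240 x 110 x 22 mm, with a pale inlaid border line and three round recesses in a row 44 mm across and 4 mm deep. Origin: centre of its underside; x along its length, z up
- recess_0 (a point): centre of the floor of one recess, 18 mm above the bench (the front's top is 4 mm higher), 68 mm from the front's centre towards its -x end; a bedded rosette's origin is 14 mm above this point
- recess_1 (a point): the same for the middle recess
- recess_2 (a point): the same for the third recess, 68 mm towards the +x end
- stock: open plywood stock tray, loose, 0.5 kg, 210 x 130 x 24 mm outside with walls and floor 6 mm thick. Origin: centre of its underside; x along its length, z up
- rest: cork mat on the bench where the mould belongs, fixed, 330 x 160 x 4 mm. Origin: centre of its underside; x along its length. The mould belongs face-up with its origin over this one, lengths parallel, either way round
- mallet: bystander: round wooden carver's mallet standing on its head, 92 mm across and 225 mm high. Origin: centre of its underside
- gouge: bystander: carving gouge lying on the bench, wooden handle (-x side) and steel blade, 225 mm long, 27 mm high. Origin: under the ferrule
- glue: bystander: white glue bottle with orange cap, 52 mm across, 140 mm high. Origin: centre of its underside
Not all that is in view belongs to the job. What is shaped like the large but blue is not meant. What is shaped like the mid_a but blue is not meant.

How it is judged:
By the outcome, as a careful person would: the job done as asked, in the order asked, and still so for the second after the job is handed in, with the robot touching nothing.
Of small, mid_b, mid_c only 1 to 3 are there at a start; the rules pass over those that are not, and their reading is None.
At some moment in a run one of mould, small, mid_a, mid_b, mid_c, large may be knocked a few centimetres aside while the robot is not near it.
Once in a run the grip may slacken for a moment while it holds something.
It also fails if it takes over 210 s, if anything falls off the work surface, if the arm or the gripper's body presses on something with over 40 N, if the wrist force passes 120 N, or if a joint passes its speed limit or range.

ROBOT

A 7-joint arm with a two-finger parallel gripper is mounted at the origin on the work surface. World frame = base frame: x ahead of the robot, y to its left, z up, the work surface at z = 0. Lengths are in mm, angles in rad, forces in N, time in s.
With the tool pointing down it reaches from about 350 to 900 mm from the base axis. Payload 7.2 kg.
Tool frame: the origin (TCP) lies on the mounting face of the last link; the fingertips stand 182 mm ahead of it and the grasp point (between the pads) lies 163 mm ahead of it; z points along the fingers, y is the line along which they close (so a half turn about z gives the same grasp; the last joint's range is limited). The gripper opens to 88 mm and grips with 3 to 60 N. Pads are 20 mm wide; open, the fingers measure 115 mm over their backs; the gripper's body (75 mm by 178 mm) begins 61 mm behind the grasp point.
Start: joints at [-1.194, 0.411, -0.013, 1.596, 0.006, 1.134, -0.082], TCP at [268.931, 564.18, 404.653] pointing down, gripper open.
Joint ranges: [-2.95, 2.95], [-0.29, 1.99], [-1.47, 1.44], [0.14, 2.54], [-1.03, 4.17], [0.13, 1.85], [-2.86, 2.86]. Speed limits (rad/s): [2.39, 2.39, 3.01, 3.01, 3.14, 3.14, 3.14].

INTERFACE

Orientations are given as a unit quaternion [x, y, z, w].
In Python, from rig import robot, vision gives the robot as it stands.
- The arm moves only by the tool arm_command, never from a script. Its argument "moves" is a list of rows, each a list of 7 numbers: the shift along the world's x, y, z in cm, then the turn, a rotation vector about the world's x, y, z in degrees, then the opening, from 0 (shut) to 1 (fully open). In form: [[x, y, z, rx, ry, rz, hand], ...]. A call has 1 to 5 rows; each row is the pose to reach, as a shift and turn from the pose commanded when the call began; what a row does not reach only later rows make up. A row lasts 1/8 s, in which the tool goes at most 62.5 mm and 10.7 degrees, less where a joint would pass 70% of its speed; a pose out of reach is approached as far as the arm can. A call with a gripper value outside its range is refused whole. The fingers move at their own pace and stop on an object; "grip_force" is the grip in N (left out, the last holds). Time passes only in rows, so rows that repeat a pose let the fingers close. It gives the time, the measured TCP pose, the force, the opening and the grip force at its end, in the units of the state.
- robot.get_state(): the state, without advancing time (a new reading comes with each control period).
- vision.camera(name): name is "scene" or "top"; returns the picture (480x640x3 uint8, red, green, blue); there is no depth.
- vision.calibration(name): a dict with "intrinsics" (3x3 intrinsics, pixels), "R" (3x3) and "t" (3): a world point X has camera coordinates R X + t. Camera axes: x right, y down, z forward; pixel columns grow to the right and rows downward; lengths in mm; the calibration is good to about 2 mm. A picture is of the moment at which its call begins. calibration takes no time and is no camera call.
- robot.sign_off(): hands the job in; it is judged then, once.
The state is a dict: "t": time; "q": joint angles; "joint_vel": joint speeds; "joint_efforts": joint torques, N m; "tcp_pos": TCP position; "tcp_rot": TCP orientation; "force": force on the tool from outside, world axes, zero at the start; "wrist_torque": the same for the moment, N m; "opening": opening from 0.0 (shut) to 1.0 (fully open); "gripper_force": force on a finger pad.
Only numpy, scipy, OpenCV 4.12 (cv2) and the standard library are available. Lean on these libraries where they do the work, as an engineer would, in place of code of your own. Each camera call takes 0.05 s, during which the arm holds its last target. There are 200 camera calls.

## Working session

There is one attempt and no reset: what is moved stays moved. The work goes in short steps, Python scripts to look and compute and a tool call to move; the robot and the scene stay as the last step left them, time stands still between calls to the robot, and variables do not carry over. Pictures are saved under pics/ and viewed, at most 14 in all, crops included, and the job is handed in when it is done.

Besides the shell and the picture viewer there is one more tool, called after "Emit:" as name([rows], argument=value, ...), one row to a line, values as JSON. arm_command: Moves the arm, as the interface text tells. Its arguments: {"type":"object","properties":{"moves":{"type":"array","items":{"type":"array","items":{"type":"number"}}},"grip_force":{"type":"number"}},"required":["moves"]}

```bash
ls; mkdir -p pics; cat > h.py <<'E'
import numpy as np, cv2
from rig import robot, vision
def snap(cam,name,crop=None,scale=1):
    im=vision.camera(cam)[:,:,::-1]
    if crop: x0,y0,x1,y1=crop; im=im[y0:y1,x0:x1]
    if scale!=1: im=cv2.resize(im,None,fx=scale,fy=scale,interpolation=cv2.INTER_CUBIC)
    cv2.imwrite('pics/'+name+'.png',im)
def px2w(cam,u,v,z):
    c=vision.calibration(cam);K=np.array(c['intrinsics']);R=np.array(c['R']);t=np.array(c['t'])
    d=R.T@np.linalg.solve(K,[u,v,1.]);o=-R.T@t
    return o+d*(z-o[2])/d[2]
def w2px(cam,X):
    c=vision.calibration(cam);K=np.array(c['intrinsics']);p=K@(np.array(c['R'])@np.array(X,float)+np.array(c['t']))
    return p[:2]/p[2]
E
python3 - <<'E'
from h import *
snap('top','t0');snap('scene','s0')
for n in('top','scene'):
    c=vision.calibration(n);R=np.array(c['R']);print(n,c['intrinsics'],-R.T@np.array(c['t']))
s=robot.get_state();print(s)
E
```

```text
pics
top [[446.65307513   0.         318.06253667]
 [  0.         446.65307513 238.6209697 ]
 [  0.           0.           1.        ]] [447.45885635   2.7592681  995.24509694]
scene [[434.94756881   0.         317.4893477 ]
 [  0.         434.94756881 238.92439364]
 [  0.           0.           1.        ]] [ 818.76531603 -531.29655222  739.12868871]
{'t': 0.1, 'q': array([-1.19419104,  0.41182866, -0.01272037,  1.59693579,  0.00561666,
        1.134318  , -0.08219268]), 'joint_vel': array([-0.00062975, -0.00141813,  0.00166643, -0.00056725,  0.00156072,
        0.00179281,  0.00214789]), 'joint_efforts': array([ 2.18995774e-03, -5.89101112e+01,  6.43274523e-01, -2.91708577e+01,
       -5.38490899e-02,  1.44672225e-02,  3.27497321e-05]), 'tcp_pos': array([268.86149631, 564.00615167, 403.89755112]), 'tcp_rot': array([ 2.20551176e-01,  9.75375133e-01, -7.19542214e-04, -1.04090261e-04]), 'force': array([0.07602083, 0.10141177, 1.09525774]), 'wrist_torque': array([-0.06998392,  0.02139708, -0.01948283]), 'gripper_force': 0.0, 'opening': 1.000369909564319}
```

View pics/t0.png

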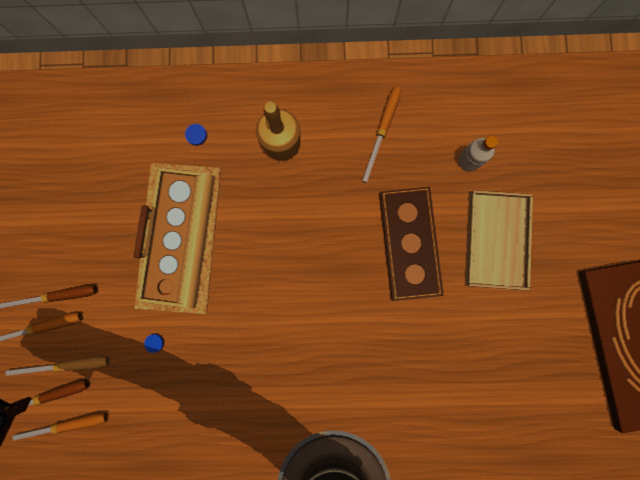

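View pics/s0.png

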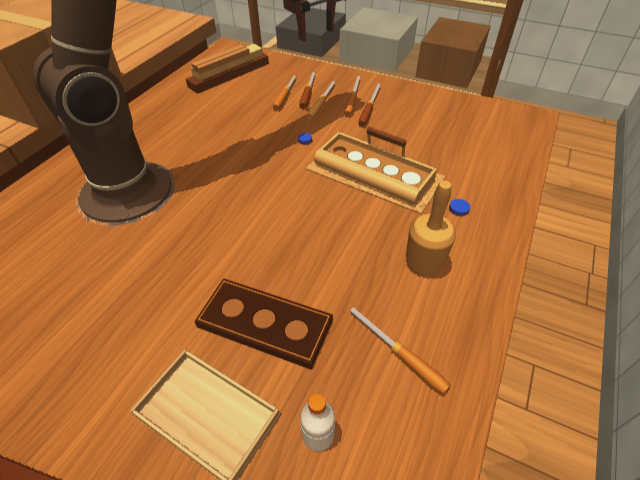

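The top view shows the mould on its mat at (135–220, 164–313). The small pocket at (165,287) is empty. The three mids are at (168,265), (172,241) and (176,217), and the large is at (179,191). The handle grip is near (142,232), the front at about (411,243) and the tray at about (500,240).

There are look-alikes. The blue discs at (195,134) and (153,343) are not meant. The white castings in the mould fit the description. I'll confirm in enlarged crops.

```bash
python3 - <<'E'
from h import *
a=vision.camera('top')[:,:,::-1];b=vision.camera('scene')[:,:,::-1]
A=cv2.resize(a[155:320,125:235],None,fx=3.6,fy=3.6,interpolation=cv2.INTER_CUBIC)
B=cv2.resize(b[115:215,300:450],None,fx=2.6,fy=2.6,interpolation=cv2.INTER_CUBIC)
C=np.zeros((A.shape[0],A.shape[1]+B.shape[1],3),np.uint8);C[:,:A.shape[1]]=A;C[:B.shape[0],A.shape[1]:]=B
print(A.shape,B.shape);cv2.imwrite('pics/c1.png',C)
def show(n,pts,z): print(n,[px2w('top',u,v,z)[:2].round(0).tolist() for u,v in pts])
show('front',[(380,191),(429,187),(442,296),(392,300)],22)
show('recess',[(408,212),(411,243),(415,274)],18)
show('stock',[(472,191),(532,194),(529,289),(468,286)],24)
show('mat',[(152,164),(221,167),(206,313),(135,310)],4)
show('cast',[(179,191),(176,217),(172,241),(168,265),(165,287)],28)
for z in(60,75,90):show('grip%d'%z,[(145,206),(138,257)],z)
E
```

```text
(594, 396, 3) (260, 390, 3)
front [[637.0, -118.0], [643.0, -226.0], [405.0, -243.0], [399.0, -135.0]]
recess [[589.0, -178.0], [521.0, -182.0], [453.0, -188.0]]
stock [[631.0, -319.0], [621.0, -448.0], [415.0, -428.0], [425.0, -299.0]]
mat [[718.0, 396.0], [706.0, 238.0], [379.0, 272.0], [389.0, 431.0]]
cast [[649.0, 325.0], [591.0, 332.0], [538.0, 340.0], [486.0, 349.0], [438.0, 355.0]]
grip60 [[612.0, 388.0], [503.0, 401.0]]
grip75 [[609.0, 382.0], [502.0, 395.0]]
grip90 [[606.0, 375.0], [501.0, 389.0]]
```

View pics/c1.png

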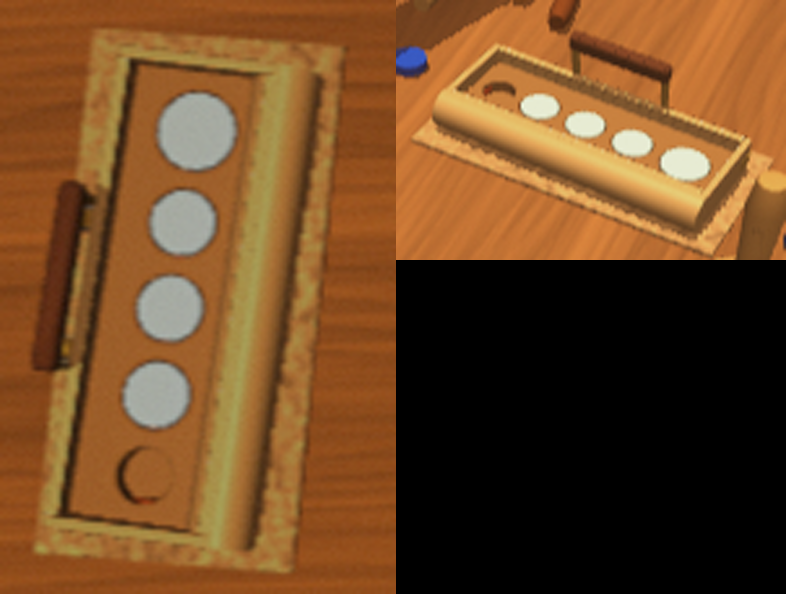

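The crop confirms it: discs 67 px (three mids) and 78 px (large), small pocket empty. The handle bar is centred at crop (58,276), standing close to upright. I'll triangulate it.

```bash
python3 - <<'E'
from h import *
def tri(p,q):
    A=[];B=[]
    for n,(u,v) in(('top',p),('scene',q)):
        o=px2w(n,u,v,0);d=px2w(n,u,v,100)-o;d/=np.linalg.norm(d);P=np.eye(3)-np.outer(d,d);A.append(P);B.append(P@o)
    return np.linalg.lstsq(np.vstack(A),np.hstack(B),rcond=None)[0]
print(tri((141.1,231.7),(386.5,136.2)).round(1))
for z in(75,85):print(px2w('top',141.1,231.7,z).round(1))
from scipy.spatial.transform import Rotation as R
print(R.from_quat(robot.get_state()['tcp_rot']).as_matrix().round(3))
E
```

```text
[555.2 386.2  84.1]
[554.8 389.2  75. ]
[553.7 385.   85. ]
[[-0.903  0.43  -0.   ]
 [ 0.43   0.903 -0.001]
 [-0.    -0.001 -1.   ]]
```

Emit:
arm_command([
  [5,-3,-1,0,0,4,1],
  [10,-6.2,-2,0,0,9,0.8],
  [15,-9.3,-3.5,0,0,13,0.6],
  [20,-12.4,-5,0,0,17,0.5],
  [25,-15.5,-6.5,0,0,17,0.5],
])

```text
t: 0.82
tcp_pos: [520.4, 408.0, 339.1]
tcp_rot: [0.073, 0.997, 0.0, -0.0]
force: [0.1, 1.1, -0.5]
opening: 0.585
gripper_force: 0.0
```

Emit:
arm_command([
  [3.6,-2.2,-1,0,0,0,0.5],
  [3.6,-2.2,-1,0,0,0,0.5],
  [3.6,-2.2,-5,0,0,0,0.5],
  [3.6,-2.2,-5,0,0,0,0.5],
])

```text
t: 1.32
tcp_pos: [553.0, 387.5, 286.9]
tcp_rot: [0.073, 0.997, -0.002, -0.002]
force: [-0.2, 0.2, 0.3]
opening: 0.5
gripper_force: 0.0
```

```bash
python3 - <<'E'
from h import *
a=vision.camera('top')[:,:,::-1];b=vision.camera('scene')[:,:,::-1]
A=cv2.resize(a[155:320,85:235],None,fx=2.6,fy=2.6,interpolation=cv2.INTER_CUBIC)
B=cv2.resize(b[40:200,310:450],None,fx=2.8,fy=2.8,interpolation=cv2.INTER_CUBIC)
C=np.zeros((450,A.shape[1]+B.shape[1],3),np.uint8);C[:A.shape[0],:A.shape[1]]=A;C[:B.shape[0],A.shape[1]:]=B
cv2.imwrite('pics/c2.png',C)
E
```

```text
(no output)
```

View pics/c2.png

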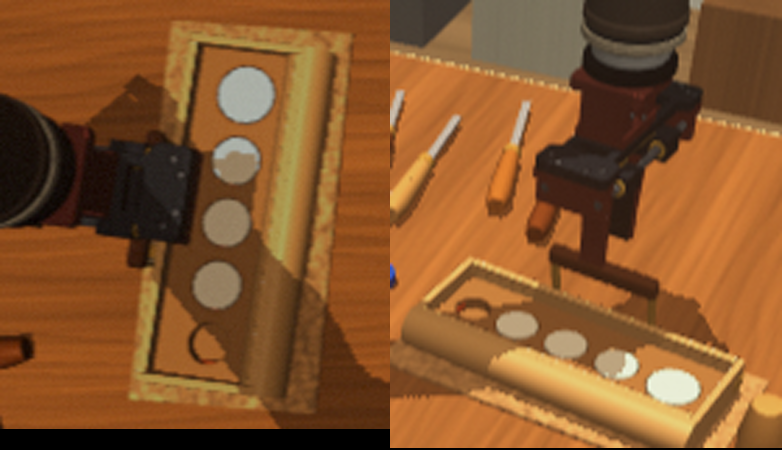

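Gripper straddles the bar at about (605,275) in the crop. Descend and close.

Emit:
arm_command([
  [0,0,-3.8,0,0,0,0.5],
  [0,0,-3.8,0,0,0,0.5],
  [0,0,-3.8,0,0,0,0.1],
  [0,0,-3.8,0,0,0,0],
  [0,0,-3.8,0,0,0,0],
], grip_force=50)

```text
t: 2.05
tcp_pos: [555.2, 387.3, 252.9]
tcp_rot: [0.074, 0.997, 0.001, 0.001]
force: [0.1, -1.1, 0.2]
opening: 0.199
gripper_force: 0.2
```

Emit:
arm_command([
  [0,0,0,0,0,0,0],
  [0,0,0,0,0,0,0],
  [0,0,0,0,0,0,0],
])

```text
t: 2.42
tcp_pos: [555.3, 388.2, 253.0]
tcp_rot: [0.074, 0.997, 0.001, 0.001]
force: [0.1, 2.7, 6.7]
opening: 0.164
gripper_force: 50.0
```

Emit:
arm_command([
  [0,-0.1,1.7,0,0,0,0],
  [-0.1,-0.5,3.3,0,0,0,0],
  [-0.2,-1.2,4.9,0,0,0,0],
  [-0.3,-2,6.3,0,0,0,0],
  [-0.5,-3.1,7.6,0,0,0,0],
])

```text
t: 3.05
tcp_pos: [549.8, 354.9, 328.4]
tcp_rot: [0.074, 0.997, -0.0, -0.0]
force: [-0.3, -1.2, -4.4]
opening: 0.154
gripper_force: 50.0
```

Emit:
arm_command([
  [-0.2,-1.3,1.1,0,0,0,0],
  [-0.4,-2.8,2,0,0,0,0],
  [-0.7,-4.3,2.6,0,0,0,0],
  [-1,-5.9,3,0,0,0,0],
  [-1.2,-7.5,4,0,0,0,0],
])

```text
t: 3.68
tcp_pos: [537.3, 279.9, 367.2]
tcp_rot: [0.074, 0.997, -0.001, -0.001]
force: [-0.6, 0.4, -5.6]
opening: 0.157
gripper_force: 50.0
```

Emit:
arm_command([
  [0,0,1.5,0,0,0,0],
  [0,0,3,0,0,0,0],
  [-1,-2,4,0,0,2,0],
  [-2,-4,4,0,0,4,0],
  [-3,-6,4,0,0,6,0],
])

```text
t: 4.3
tcp_pos: [507.6, 221.6, 408.6]
tcp_rot: [0.02, 1.0, 0.0, 0.0]
force: [-0.5, 0.0, -5.8]
opening: 0.16
gripper_force: 5.0
```

Emit:
arm_command([
  [-0.8,-2,0,0,0,2,0],
  [-1.6,-4,0,0,0,2.3,0],
  [-2.4,-6,0,0,0,2.3,0],
  [-3.4,-7.7,0,0,0,2.3,0],
  [-3.4,-7.7,0,0,0,2.3,0],
])

```text
t: 4.92
tcp_pos: [473.3, 142.7, 407.9]
tcp_rot: [0.003, 1.0, -0.0, -0.0]
force: [1.7, -0.2, -5.7]
opening: 0.161
gripper_force: 50.0
```

```bash
python3 - <<'E'
from h import *
print({k:robot.get_state()[k] for k in('tcp_pos','force','opening')})
snap('scene','s3')
E
```

```text
{'tcp_pos': array([473.318583  , 142.68252118, 407.85568224]), 'force': array([ 1.74733693, -0.21482645, -5.66937191]), 'opening': 0.16067832384856948}
```

View pics/s3.png

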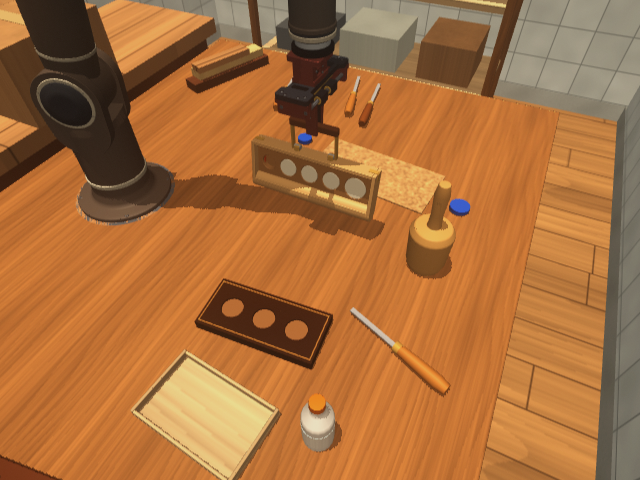

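The mould hangs at (315,175) with its face towards -y and all four castings in. Lower to touch.

Emit:
arm_command([
  [0,0,-2,0,0,0,0],
  [0,0,-4,0,0,0,0],
  [0,0,-4.8,0,0,0,0],
  [0,0,-5.2,0,0,0,0],
  [0,0,-5.4,0,0,0,0],
])

```text
t: 5.6
tcp_pos: [473.8, 146.1, 357.3]
tcp_rot: [0.001, 1.0, 0.002, 0.001]
force: [-17.2, 1.8, 37.1]
opening: 0.157
gripper_force: 50.0
```

Emit:
arm_command([
  [0,0,-0.2,0,0,0,0],
  [0,0,-0.2,0,0,0,0],
])

```text
t: 5.85
tcp_pos: [473.6, 147.0, 357.2]
tcp_rot: [0.001, 1.0, 0.003, 0.001]
force: [-18.3, 2.9, 40.5]
opening: 0.152
gripper_force: 50.0
```

Emit:
arm_command([
  [0,-0.6,0.3,0,0,0,0],
  [0,-1.2,0.3,0,0,0,0],
  [0,-2,0.1,0,0,0,0],
  [0,-3,-0.1,0,0,0,0],
  [0,-4,-0.4,0,0,0,0],
])

```text
t: 6.48
tcp_pos: [474.2, 103.0, 352.4]
tcp_rot: [0.002, 1.0, -0.0, 0.001]
force: [-16.6, -11.1, 41.7]
opening: 0.153
gripper_force: 50.0
```

```bash
python3 - <<'E'
from h import *
print({k:robot.get_state()[k] for k in('tcp_pos','force','opening')})
snap('scene','s4',(230,60,410,240),3)
E
```

```text
{'tcp_pos': array([474.17768848, 102.97317671, 352.42906669]), 'force': array([-16.63343306, -11.13725884,  41.70933213]), 'opening': 0.1530958195012282}
```

View pics/s4.png

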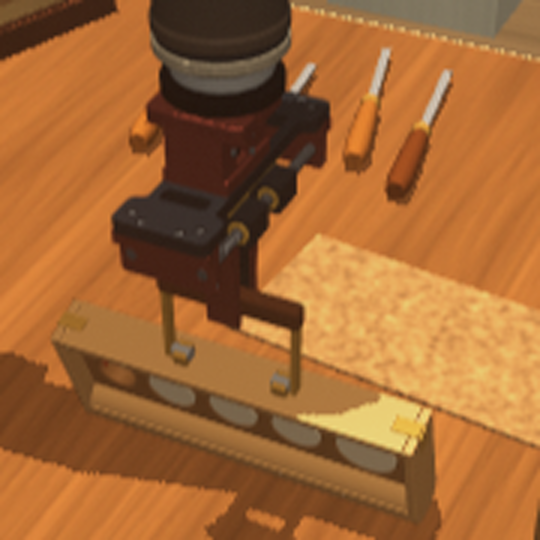

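Emit:
arm_command([
  [0,-1.9,-0.3,0,0,0,0],
  [0,-3.6,-1.1,0,0,0,0],
  [0,-5.2,-2.2,0,0,0,0],
  [0,-6.6,-3.5,0,0,0,0],
  [0,-7.8,-5,0,0,0,0],
])

```text
t: 7.15
tcp_pos: [474.9, 24.8, 298.6]
tcp_rot: [0.002, 1.0, -0.0, 0.001]
force: [-0.2, -4.0, 1.6]
opening: 0.156
gripper_force: 50.0
```

Emit:
arm_command([
  [0,-0.6,-0.8,0,0,0,0],
  [0,-1.1,-1.7,0,0,0,0],
  [0,-1.5,-2.6,0,0,0,0],
  [0,-1.9,-3.4,0,0,0,0],
  [0,-2.1,-4.2,0,0,0,0],
])

```text
t: 7.78
tcp_pos: [474.2, 5.7, 255.1]
tcp_rot: [0.001, 1.0, 0.0, 0.0]
force: [1.6, 0.1, -2.2]
opening: 0.151
gripper_force: 50.0
```

```bash
python3 - <<'E'
from h import *
print({k:robot.get_state()[k] for k in('tcp_pos','force','opening')})
snap('scene','s5',(210,60,410,260),3)
E
```

```text
{'tcp_pos': array([474.15300355,   5.74088824, 255.14271054]), 'force': array([ 1.58561565,  0.08671181, -2.2201743 ]), 'opening': 0.1514907746846741}
```

View pics/s5.png

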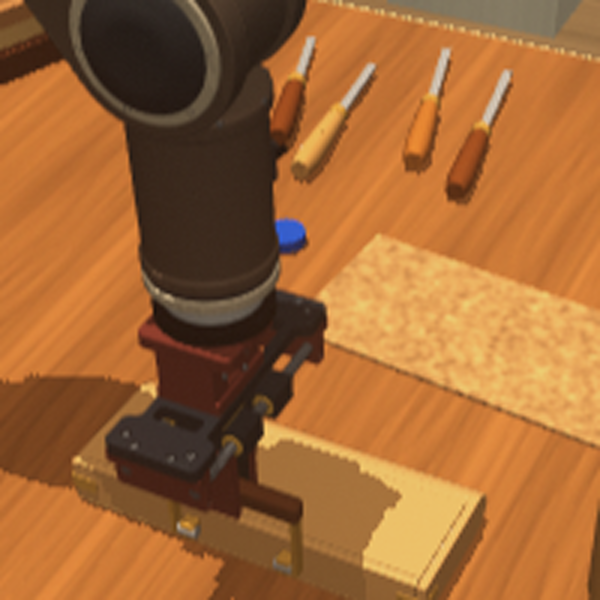

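Emit:
arm_command([
  [0,0,-0.6,0,0,0,0],
  [0,0.4,1.5,0,0,0,0],
  [0,0.9,3,0,0,0,0],
  [0,0,-0.7,0,0,0,0],
  [0,0,-0.7,0,0,0,0],
])

```text
t: 8.45
tcp_pos: [474.6, 5.3, 248.6]
tcp_rot: [0.002, 1.0, 0.0, 0.001]
force: [2.5, -0.5, -1.5]
opening: 0.157
gripper_force: 50.0
```

Emit:
arm_command([
  [0,0.5,2,0,0,0,0],
  [0,1.1,4,0,0,0,0],
  [0,0,0,0,0,0,0],
  [0,0,0,0,0,0,0],
])

```text
t: 8.95
tcp_pos: [473.9, 4.9, 248.0]
tcp_rot: [0.002, 1.0, -0.0, -0.0]
force: [1.0, 0.5, -1.7]
opening: 0.157
gripper_force: 50.0
```

Emit:
arm_command([
  [0,0.6,2.5,0,0,0,0],
  [0,1.4,4.5,0,0,0,0],
  [0,0,-0.5,0,0,0,0],
  [0,0,-0.5,0,0,0,0],
])

```text
t: 9.45
tcp_pos: [473.6, 4.9, 242.8]
tcp_rot: [0.002, 1.0, -0.0, -0.001]
force: [2.1, 0.1, -2.3]
opening: 0.155
gripper_force: 50.0
```

Emit:
arm_command([
  [0,0.6,2.5,0,0,0,0],
  [0,1.4,4.5,0,0,0,0],
  [0,0,-0.2,0,0,0,0],
  [0,0,-0.2,0,0,0,0],
])

```text
t: 9.95
tcp_pos: [473.3, 4.9, 240.9]
tcp_rot: [0.002, 1.0, -0.0, -0.001]
force: [1.0, -0.3, -2.3]
opening: 0.157
gripper_force: 50.0
```

Emit:
arm_command([
  [0,0.7,2.5,0,0,0,0],
  [0,1.5,5,0,0,0,0],
  [0,0,0,0,0,0,0],
  [0,0,0,0,0,0,0],
])

```text
t: 10.45
tcp_pos: [473.4, 4.8, 241.0]
tcp_rot: [0.002, 1.0, -0.0, -0.001]
force: [1.6, -1.2, -1.0]
opening: 0.159
gripper_force: 49.9
```

Emit:
arm_command([
  [0,0.7,2.5,0,0,0,0],
  [0,1.5,5,0,0,0,0],
  [0,0,0,0,0,0,0],
  [0,0,0,0,0,0,0],
])

```text
t: 10.95
tcp_pos: [473.3, 4.9, 241.1]
tcp_rot: [0.002, 1.0, -0.0, -0.002]
force: [0.5, -0.5, -1.7]
opening: 0.157
gripper_force: 49.9
```

```bash
python3 - <<'E'
from h import *
a=vision.camera('scene')[:,:,::-1];b=vision.camera('top')[:,:,::-1]
A=cv2.resize(a[110:280,210:390],None,fx=2.2,fy=3.2*2.2/3.2,interpolation=cv2.INTER_CUBIC)
B=cv2.resize(b[150:320,225:405],None,fx=2.2,fy=2.2,interpolation=cv2.INTER_CUBIC)
cv2.imwrite('pics/s6.png',np.hstack([A,B]))
E
```

```text
(no output)
```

View pics/s6.png

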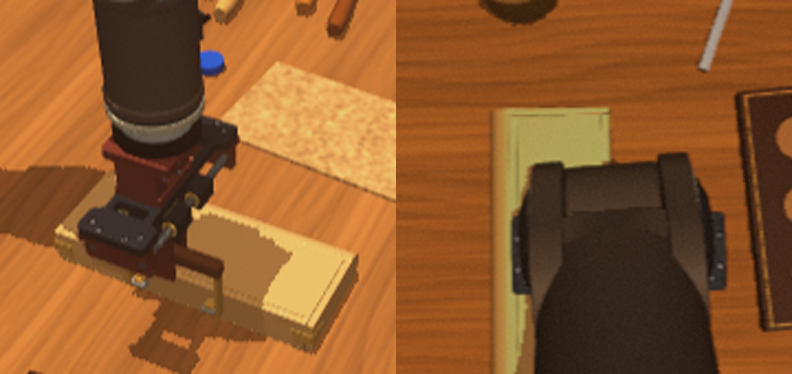

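Emit:
arm_command([
  [0,0,-0.3,0,0,0,0],
  [0,0,-0.6,0,0,0,0],
  [0,0,-0.6,0,0,0,0],
])

```text
t: 11.42
tcp_pos: [473.7, 4.6, 238.5]
tcp_rot: [0.002, 1.0, -0.0, 0.0]
force: [-12.2, -4.2, 35.4]
opening: 0.152
gripper_force: 50.0
```

Emit:
arm_command([
  [0,0,-0.3,0,0,0,0],
  [0,0,-0.6,0,0,0,0],
  [0,0,-0.6,0,0,0,0],
])

```text
t: 11.8
tcp_pos: [474.2, 2.3, 234.4]
tcp_rot: [0.003, 1.0, -0.001, 0.001]
force: [-17.5, -13.3, 58.5]
opening: 0.156
gripper_force: 50.0
```

Emit:
arm_command([
  [0,0.6,3.5,0,0,0,0],
  [0,1.5,6,0,0,0,0],
  [0,0,0.7,0,0,0,0],
  [0,0,0.7,0,0,0,0],
])

```text
t: 12.3
tcp_pos: [474.0, 5.0, 236.0]
tcp_rot: [0.002, 1.0, -0.0, -0.0]
force: [0.3, -0.4, -2.1]
opening: 0.155
gripper_force: 50.0
```

Emit:
arm_command([
  [0,0.6,2.5,0,0,0,0],
  [0,1.5,5,0,0,0,0],
  [0,0,0,0,0,0,0],
  [0,0,0,0,0,0,0],
])

```text
t: 12.8
tcp_pos: [473.6, 5.1, 235.9]
tcp_rot: [0.002, 1.0, -0.0, -0.001]
force: [0.9, -1.4, -2.3]
opening: 0.154
gripper_force: 49.9
```

Emit:
arm_command([
  [0,0.6,2.5,0,0,0,0],
  [0,1.5,5,0,0,0,0],
  [0,0,0,0,0,0,0],
  [0,0,0,0,0,0,0],
])

```text
t: 13.3
tcp_pos: [473.7, 4.9, 236.1]
tcp_rot: [0.002, 1.0, -0.0, -0.001]
force: [0.8, -1.1, -1.2]
opening: 0.154
gripper_force: 49.9
```

Emit:
arm_command([
  [0,0.6,2.5,0,0,0,0],
  [0,1.5,5,0,0,0,0],
  [0,0,0,0,0,0,0],
  [0,0,0,0,0,0,0],
])

```text
t: 13.8
tcp_pos: [473.5, 4.9, 236.2]
tcp_rot: [0.002, 1.0, -0.0, -0.001]
force: [0.8, -0.4, -1.4]
opening: 0.155
gripper_force: 49.9
```

Emit:
arm_command([
  [0,0.6,2.5,0,0,0,0],
  [0,1.5,5,0,0,0,0],
  [0,0,0,0,0,0,0],
  [0,0,0,0,0,0,0],
])

```text
t: 14.3
tcp_pos: [473.5, 5.0, 236.2]
tcp_rot: [0.002, 1.0, -0.0, -0.001]
force: [0.2, -0.5, -0.7]
opening: 0.155
gripper_force: 49.9
```

Emit:
arm_command([
  [0,0.6,2.5,0,0,0,0],
  [0,1.5,5,0,0,0,0],
  [0,0,0,0,0,0,0],
  [0,0,0,0,0,0,0],
])

```text
t: 14.8
tcp_pos: [473.5, 5.0, 236.3]
tcp_rot: [0.002, 1.0, -0.0, -0.001]
force: [0.5, -0.9, -1.2]
opening: 0.155
gripper_force: 49.9
```

Emit:
arm_command([
  [0,0.6,1.5,0,0,0,0],
  [0,1,3,0,0,0,0],
  [0,1.7,4.2,0,0,0,0],
  [0,2.6,5.8,0,0,0,0],
  [0,3.7,7,0,0,0,0],
], grip_force=60)

```text
t: 15.42
tcp_pos: [473.8, 43.2, 308.2]
tcp_rot: [0.001, 1.0, 0.0, 0.0]
force: [0.1, 0.7, -2.9]
opening: 0.152
gripper_force: 59.9
```

```bash
python3 - <<'E'
from h import *
print({k:robot.get_state()[k] for k in('tcp_pos','force','opening')})
snap('scene','s7',(210,90,410,270),3)
E
```

```text
{'tcp_pos': array([473.78238829,  43.23055666, 308.18482723]), 'force': array([ 0.10064766,  0.68651735, -2.85771832]), 'opening': 0.15246181768366757}
```

View pics/s7.png

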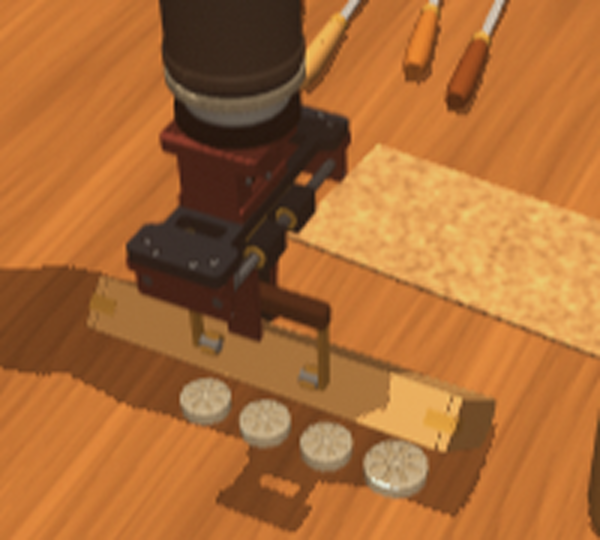

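All four castings lie carved face up at crop (205,400), (265,422), (326,445) and (395,467), and the mould is empty. I'll raise it to hang and carry it to the mat.

Emit:
arm_command([
  [0,1.7,1.3,0,0,0,0],
  [0,3.5,2.5,0,0,0,0],
  [0,5.6,3.5,0,0,0,0],
  [0,7.7,5,0,0,0,0],
  [0,9.9,6.5,0,0,0,0],
])

```text
t: 16.1
tcp_pos: [473.5, 141.6, 371.8]
tcp_rot: [0.002, 1.0, -0.001, -0.001]
force: [0.4, -0.6, -3.9]
opening: 0.156
gripper_force: 59.9
```

Emit:
arm_command([
  [0,1.5,1,0,0,0,0],
  [1,4,2,0,0,-1,0],
  [2.5,7,2,0,0,-3,0],
  [4,9.5,2,0,0,-5,0],
  [5.5,11.5,2,0,0,-6,0],
])

```text
t: 16.73
tcp_pos: [529.0, 257.3, 391.1]
tcp_rot: [0.054, 0.999, -0.0, -0.001]
force: [0.3, 0.1, -4.5]
opening: 0.156
gripper_force: 59.9
```

Emit:
arm_command([
  [1.2,1.2,0,0,0,0,0],
  [1.2,1.2,-1.5,0,0,0,0],
  [1.2,1.2,-3,0,0,0,0],
  [1.2,1.2,-3,0,0,0,0],
])

```text
t: 17.23
tcp_pos: [540.0, 267.1, 359.4]
tcp_rot: [0.054, 0.999, -0.001, -0.002]
force: [-0.6, -0.8, -3.8]
opening: 0.153
gripper_force: 59.9
```

```bash
python3 - <<'E'
from h import *
print({k:robot.get_state()[k] for k in('tcp_pos','tcp_rot','force','opening')})
a=vision.camera('scene')[:,:,::-1];b=vision.camera('top')[:,:,::-1]
A=cv2.resize(a[60:240,280:460],None,fx=2.2,fy=2.2,interpolation=cv2.INTER_CUBIC)
B=cv2.resize(b[150:330,120:300],None,fx=2.2,fy=2.2,interpolation=cv2.INTER_CUBIC)
cv2.imwrite('pics/s8.png',np.hstack([A,B]))
E
```

```text
{'tcp_pos': array([539.97138347, 267.10742915, 359.42521734]), 'tcp_rot': array([ 0.05429282,  0.99852248, -0.00133642, -0.00183169]), 'force': array([-0.56152613, -0.82880387, -3.76871651]), 'opening': 0.1533993460974711}
```

View pics/s8.png

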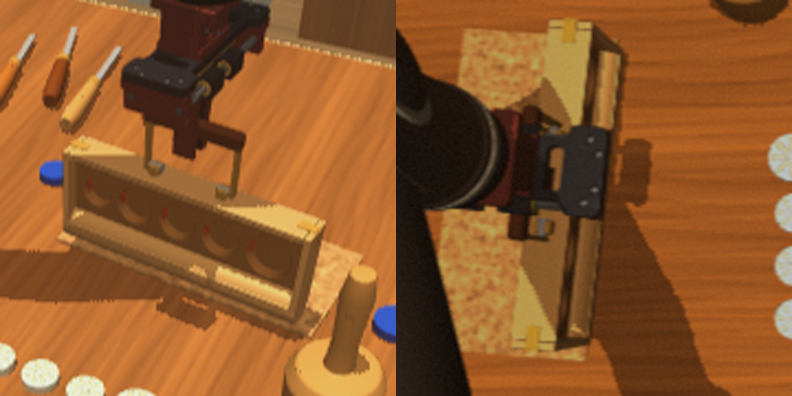

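Emit:
arm_command([
  [0,0,-1,0,0,0,0],
  [0,0.2,-1.5,0,0,0,0],
  [0.1,1.2,-1.5,0,0,0,0],
  [0.2,2.4,-1.7,0,0,0,0],
  [0.4,4,-2,0,0,0,0],
])

```text
t: 17.95
tcp_pos: [545.1, 309.8, 342.5]
tcp_rot: [0.054, 0.999, 0.001, 0.001]
force: [-0.4, 0.9, -1.3]
opening: 0.159
gripper_force: 59.9
```

```bash
python3 - <<'E'
from h import *
print({k:robot.get_state()[k] for k in('tcp_pos','tcp_rot','force','opening')})
snap('scene','s9',(280,60,460,240),2.5)
E
```

```text
{'tcp_pos': array([545.10944745, 309.84831051, 342.49347803]), 'tcp_rot': array([5.37088170e-02, 9.98556123e-01, 8.28299026e-04, 5.88636163e-04]), 'force': array([-0.44921383,  0.85307704, -1.34398452]), 'opening': 0.15883724015067738}
```

View pics/s9.png

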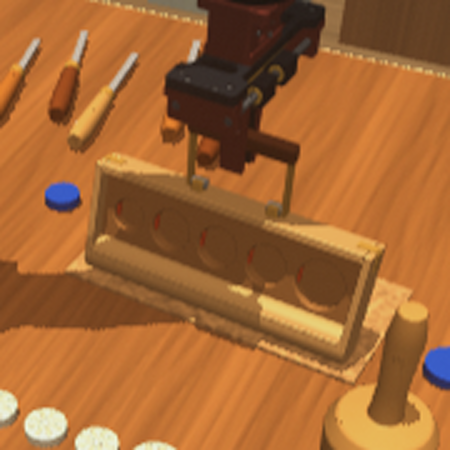

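The mould leans back with its face turning up and the edge on the mat. Continue the roll.

Emit:
arm_command([
  [0.2,1.9,-0.6,0,0,0,0],
  [0.4,3.6,-1.5,0,0,0,0],
  [0.5,5.2,-2.6,0,0,0,0],
  [0.7,6.6,-3.9,0,0,0,0],
  [0.8,7.8,-5.3,0,0,0,0],
])

```text
t: 18.62
tcp_pos: [553.1, 388.8, 289.1]
tcp_rot: [0.053, 0.999, 0.002, 0.001]
force: [0.4, 3.1, 0.4]
opening: 0.155
gripper_force: 59.9
```

Emit:
arm_command([
  [0.1,0.6,-0.8,0,0,0,0],
  [0.1,1.1,-1.7,0,0,0,0],
  [0.15,1.5,-2.6,0,0,0,0],
  [0.2,1.9,-3.5,0,0,0,0],
  [0.2,2.1,-4.3,0,0,0,0],
])

```text
t: 19.25
tcp_pos: [555.1, 406.8, 244.8]
tcp_rot: [0.054, 0.999, -0.0, -0.0]
force: [0.7, 1.5, -1.4]
opening: 0.154
gripper_force: 59.9
```

Emit:
arm_command([
  [0,0,-0.3,0,0,0,0],
  [0,0,-0.5,0,0,0,0],
  [0,0,-0.5,0,0,0,0],
])

```text
t: 19.62
tcp_pos: [554.9, 407.1, 240.7]
tcp_rot: [0.054, 0.999, -0.0, -0.0]
force: [-0.1, 1.3, -1.3]
opening: 0.157
gripper_force: 59.9
```

```bash
python3 - <<'E'
from h import *
print({k:robot.get_state()[k] for k in('tcp_pos','tcp_rot','force','opening')})
snap('top','t10',(120,150,270,330),3.3)
E
```

```text
{'tcp_pos': array([554.87643586, 407.05568549, 240.65182276]), 'tcp_rot': array([ 5.39989260e-02,  9.98540987e-01, -5.23974578e-05, -1.03322517e-04]), 'force': array([-0.13182628,  1.290085  , -1.31528325]), 'opening': 0.15673581165697698}
```

View pics/t10.png

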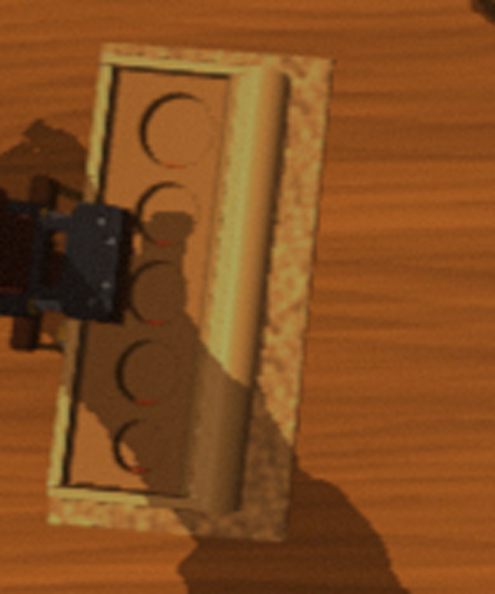

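The mould lies face-up, 16–20 mm too far towards +y. Its edges are at crop (104,67)-(52,497) on the left and (290,75)-(240,515) on the right. The mat corners are at (103,43), (332,60), (285,540) and (50,522).

```bash
python3 - <<'E'
from h import *
f=lambda p,z:px2w('top',p[0]/3.3+120-.35,p[1]/3.3+150-.35,z)[:2]
mat=[f(p,4) for p in[(103,43),(332,60),(285,540),(50,522)]]
m=np.mean(mat,0);print('mat',m.round(1),np.degrees(np.arctan2(*(mat[0]-mat[3]+mat[1]-mat[2])[::-1])).round(2))
L=[f(p,44) for p in[(104,67),(52,497)]];Rr=[f(p,24) for p in[(290,75),(240,515)]]
ang=lambda e:np.degrees(np.arctan2(*(e[0]-e[1])[::-1]))
print('L',np.round(L,1),ang(L),np.linalg.norm(L[0]-L[1]));print('R',np.round(Rr,1),ang(Rr))
big=f((176,129),28);sm=f((142,445),28)
print('pk',big,sm,ang([big,sm]),np.linalg.norm(big-sm))
u=(big-sm)/np.linalg.norm(big-sm);print('origin',sm+110*u,big-102*u)
E
```

```text
mat [549.3 335.3] -5.74
L [[693.7 381.6]
 [411.8 412.7]] -6.300455462027525 283.5557008101465
R [[689.6 263.1]
 [396.5 296.7]] -6.5274698432590466
pk [654.04164545 338.90092917] [443.77572558 360.32528777] -5.817887982340558 211.35458405548414
origin [553.2091277  349.17492897] [552.56703622 349.24035278]
```

Emit:
arm_command([
  [0,-0.3,-0.2,0,0,0,0],
  [-0.1,-0.6,-0.2,0,0,0,0],
  [-0.1,-1,-0.2,0,0,0.3,0],
  [-0.2,-1.4,-0.2,0,0,0.3,0],
  [-0.2,-1.4,-0.2,0,0,0.3,0],
])

```text
t: 20.3
tcp_pos: [553.1, 392.6, 238.9]
tcp_rot: [0.052, 0.999, -0.0, 0.0]
force: [-0.4, 0.8, 1.9]
opening: 0.154
gripper_force: 59.9
```

Emit:
arm_command([
  [0,0,0,0,0,0,0.1],
  [0,0,0,0,0,0,0.25],
  [0,0,0,0,0,0,0.4],
  [0,0,0,0,0,0,0.5],
  [0,0,2,0,0,0,0.5],
])

```text
t: 20.92
tcp_pos: [552.3, 392.8, 257.6]
tcp_rot: [0.051, 0.999, -0.001, -0.001]
force: [0.1, -0.4, 0.4]
opening: 0.495
gripper_force: 0.0
```

Emit:
arm_command([
  [0,0,4,0,0,0,0.5],
  [0,0,9,0,0,0,0.7],
  [-2,-5,11,0,0,0,1],
  [-4,-11,11,0,0,2,1],
  [-5,-17,11,0,0,4,1],
])

```text
t: 21.55
tcp_pos: [502.0, 221.7, 370.6]
tcp_rot: [0.015, 1.0, 0.001, 0.001]
force: [0.6, -0.5, 0.1]
opening: 0.915
gripper_force: 0.0
```

```bash
python3 - <<'E'
from h import *
s=robot.get_state();print({k:s[k] for k in('tcp_pos','tcp_rot','force','opening')})
a=vision.camera('top')[:,:,::-1];cv2.imwrite('pics/t11.png',a)
A=cv2.resize(a[155:320,125:225],None,fx=3.3,fy=3.3,interpolation=cv2.INTER_CUBIC)
B=cv2.resize(a[155:320,225:365],None,fx=3.3,fy=3.3,interpolation=cv2.INTER_CUBIC)
cv2.imwrite('pics/c11.png',np.hstack([A,B]));print(A.shape,B.shape)
E
```

```text
{'tcp_pos': array([501.96248688, 221.73469386, 370.60340443]), 'tcp_rot': array([1.53424838e-02, 9.99881532e-01, 6.53261938e-04, 1.05055350e-03]), 'force': array([ 0.5800914 , -0.51092983,  0.14435281]), 'opening': 0.9149134606152467}
(544, 330, 3) (544, 462, 3)
```

View pics/c11.png

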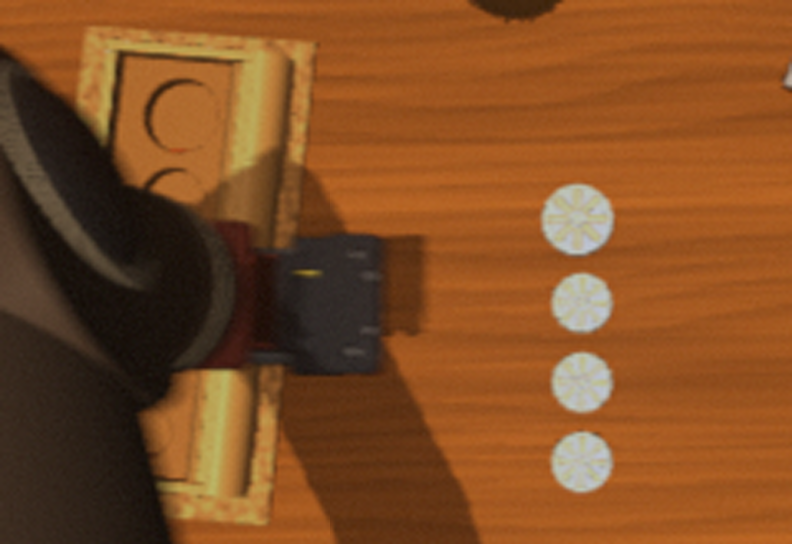

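Rosettes are in a clean row, the large one at crop (577,218) and the mids at (582,303), (582,382) and (582,462). The mould is on the mat. I'll measure the rosettes and recesses by segmentation.

```bash
cat >> h.py <<'E'
def blobs(mask,x0,y0,amin):
    n,l,st,c=cv2.connectedComponentsWithStats(mask.astype(np.uint8))
    return [(c[i]+[x0,y0],st[i,4]) for i in range(1,n) if st[i,4]>amin]
def rosettes(im=None,win=(225,60,640,320)):
    im=vision.camera('top') if im is None else im
    x0,y0,x1,y1=win
    s=cv2.cvtColor(im[y0:y1,x0:x1],cv2.COLOR_RGB2HSV);return blobs((s[...,1]<75)&(s[...,2]>120),x0,y0,60)
E
python3 - <<'E'
from h import *
im=vision.camera('top')
for c,a in rosettes(im):print('ros',c.round(1),a,px2w('top',*c,10)[:2].round(1))
x0,y0,x1,y1=384,195,438,292
s=im[y0:y1,x0:x1].astype(int)
print(s[48,::4].tolist())
for c,a in blobs(s[...,0]>110,x0,y0,100):print('rec',c.round(1),a,px2w('top',*c,19)[:2].round(1))
E
```

```text
ros [372.1 158.3] 171 [ 714.6 -104.7]
ros [482.5 154.1] 155 [ 716.8 -351.3]
ros [299.7 221.1] 357 [576.7  61. ]
ros [301.  246.3] 246 [520.4  59.2]
ros [301.  270.3] 247 [467.6  60.3]
ros [300.9 294.4] 253 [414.8  61.6]
[[81, 40, 13], [104, 62, 32], [77, 41, 26], [75, 39, 23], [75, 40, 23], [179, 109, 55], [177, 107, 55], [177, 108, 55], [178, 110, 57], [162, 96, 48], [75, 42, 26], [73, 40, 24], [73, 41, 21], [85, 47, 26]]
rec [389.3 245. ] 193 [ 517.8 -134.5]
rec [432.5 235.2] 154 [ 536.7 -229.3]
rec [435.1 213.2] 201 [ 585.  -237.3]
rec [407.3 212.1] 304 [ 589.1 -176.6]
rec [410.8 242.7] 312 [ 521.5 -181.3]
rec [385.5 274.6] 153 [ 453.6 -123.8]
rec [414.5 273.8] 316 [ 453.6 -186.5]
```

Emit:
arm_command([
  [-2.2,-4,-3,0,0,1,1],
  [-4.4,-8,-6,0,0,2,1],
  [-6.6,-12,-9,0,0,2,1],
  [-8.7,-16,-11,0,0,2,1],
  [-8.7,-16,-15,0,0,2,1],
])

```text
t: 22.28
tcp_pos: [415.8, 61.0, 219.9]
tcp_rot: [0.001, 1.0, 0.0, 0.002]
force: [1.1, 1.2, 0.2]
opening: 1.0
gripper_force: 0.0
```

Emit:
arm_command([
  [0,0,-2,0,0,0,1],
  [0,0,-3.2,0,0,0,1],
  [0,0,-3.2,0,0,0,0.6],
  [0,0,-3.2,0,0,0,0.45],
  [0,0,-3.2,0,0,0,0.4],
], grip_force=15)

```text
t: 22.9
tcp_pos: [416.3, 63.3, 187.4]
tcp_rot: [-0.001, 1.0, 0.0, 0.001]
force: [1.1, -0.3, 0.0]
opening: 0.699
gripper_force: 0.0
```

Emit:
arm_command([
  [0,0,0,0,0,0,0.3],
  [0,0,0,0,0,0,0.3],
  [0,0,0,0,0,0,0.3],
])

```text
t: 23.28
tcp_pos: [416.0, 63.2, 186.8]
tcp_rot: [-0.001, 1.0, 0.0, 0.0]
force: [-0.1, 0.3, 3.4]
opening: 0.449
gripper_force: 15.0
```

Emit:
arm_command([
  [0,0,3,0,0,0,0.3],
  [0,-2,7,0,0,0,0.3],
  [1,-7.5,7,0,0,0,0.3],
  [2,-13,7,0,0,0,0.3],
  [3,-18.5,7,0,0,0,0.3],
])

```text
t: 23.9
tcp_pos: [446.1, -123.4, 256.9]
tcp_rot: [-0.001, 1.0, 0.0, 0.0]
force: [1.3, 0.5, 0.3]
opening: 0.447
gripper_force: 15.0
```

Emit:
arm_command([
  [0.9,-4,0,0,0,0,0.3],
  [0.9,-6.4,0,0,0,0,0.3],
  [0.9,-6.4,0,0,0,0,0.3],
  [0.9,-6.4,-2.4,0,0,0,0.3],
  [0.9,-6.4,-3.8,0,0,0,0.3],
])

```text
t: 24.52
tcp_pos: [454.7, -184.5, 217.7]
tcp_rot: [-0.002, 1.0, 0.0, -0.001]
force: [0.1, -0.8, -0.5]
opening: 0.447
gripper_force: 15.0
```

Emit:
arm_command([
  [0,0,-0.7,0,0,0,0.3],
  [0,0,-1.2,0,0,0,0.3],
  [0,0,-1.3,0,0,0,0.3],
])

```text
t: 24.9
tcp_pos: [455.0, -185.7, 205.7]
tcp_rot: [-0.001, 1.0, 0.0, 0.0]
force: [-0.7, -0.2, -0.1]
opening: 0.447
gripper_force: 15.0
```

```bash
python3 - <<'E'
from h import *
s=robot.get_state();print({k:s[k] for k in('tcp_pos','force','opening')})
for c,a in rosettes():print('ros',c.round(1),a,px2w('top',*c,10)[:2].round(1))
E
```

```text
{'tcp_pos': array([ 455.01404674, -185.6791368 ,  205.65257964]), 'force': array([-0.70506685, -0.17574905, -0.08643361]), 'opening': 0.44746993175689687}
ros [372.  158.4] 174 [ 714.3 -104.5]
ros [482.2 153.7] 157 [ 717.8 -350.6]
ros [299.7 221.2] 355 [576.6  61. ]
ros [301.  246.3] 247 [520.5  59.2]
ros [300.9 270.3] 249 [467.6  60.5]
```

Emit:
arm_command([
  [0,0,0,0,0,0,0.5],
  [0,0,0,0,0,0,0.6],
  [0,0,0,0,0,0,0.65],
  [0,0,3,0,0,0,0.65],
  [0,0,6,0,0,0,1],
])

```text
t: 25.58
tcp_pos: [454.7, -185.8, 266.2]
tcp_rot: [-0.001, 1.0, 0.0, -0.0]
force: [0.7, 0.1, 0.1]
opening: 0.729
gripper_force: 0.0
```

Emit:
arm_command([
  [0,5,0,0,0,0,1],
  [0,10,0,0,0,0,1],
  [0.6,15,0,0,0,0,1],
  [1.2,20,0,0,0,0,1],
  [1.3,24.7,0,0,0,0,1],
])

```text
t: 26.2
tcp_pos: [468.1, 63.0, 265.9]
tcp_rot: [-0.001, 1.0, 0.0, 0.0]
force: [1.2, -0.4, 0.6]
opening: 1.004
gripper_force: 0.0
```

```bash
python3 - <<'E'
from h import *
s=robot.get_state();print({k:s[k] for k in('tcp_pos','force','opening')})
im=vision.camera('top');cv2.imwrite('pics/t12.png',im[:,:,::-1])
for c,a in rosettes(im):print('ros',c.round(1),a,px2w('top',*c,10)[:2].round(1),px2w('top',*c,30)[:2].round(1))
E
```

```text
{'tcp_pos': array([468.1096419 ,  62.99829502, 265.93752233]), 'force': array([ 1.16478072, -0.40738288,  0.55656679]), 'opening': 1.0036141934835998}
ros [372.1 158.4] 170 [ 714.3 -104.6] [ 708.9 -102.4]
ros [484.  154.6] 124 [ 715.5 -354.6] [ 710.1 -347.3]
ros [298.8 216.4] 163 [587.3  62.6] [584.5  61.4]
ros [414.8 273.9] 276 [ 453.4 -188.9] [ 453.3 -185. ]
```

Emit:
arm_command([
  [0,0,-4,0,0,0,1],
  [0,0,-6.5,0,0,0,1],
  [0,0,-7.9,0,0,0,1],
  [0,0,-7.9,0,0,0,0.6],
  [0,0,-7.9,0,0,0,0.4],
])

```text
t: 26.88
tcp_pos: [468.4, 61.0, 187.4]
tcp_rot: [-0.001, 1.0, 0.0, 0.001]
force: [-0.4, -0.3, 0.5]
opening: 0.812
gripper_force: 0.0
```

Emit:
arm_command([
  [0,0,0,0,0,0,0.3],
  [0,0,0,0,0,0,0.3],
  [0,0,0,0,0,0,0.3],
  [0,0,0,0,0,0,0.3],
])

```text
t: 27.38
tcp_pos: [468.1, 61.2, 186.9]
tcp_rot: [-0.001, 1.0, 0.0, 0.0]
force: [-1.4, -0.3, 3.8]
opening: 0.449
gripper_force: 15.0
```

Emit:
arm_command([
  [0,0,3,0,0,0,0.3],
  [0,-2,7,0,0,0,0.3],
  [1.5,-7,7,0,0,0,0.3],
  [3,-12,7,0,0,0,0.3],
  [4.5,-17,7,0,0,0,0.3],
])

```text
t: 28.0
tcp_pos: [513.2, -110.2, 256.9]
tcp_rot: [-0.001, 1.0, 0.0, 0.0]
force: [1.0, -0.4, 0.4]
opening: 0.446
gripper_force: 15.0
```

Emit:
arm_command([
  [0.9,-5,0,0,0,0,0.3],
  [0.9,-7.2,0,0,0,0,0.3],
  [0.9,-7.2,0,0,0,0,0.3],
  [0.9,-7.2,-2.4,0,0,0,0.3],
  [0.9,-7.2,-3.8,0,0,0,0.3],
])

```text
t: 28.62
tcp_pos: [521.8, -179.1, 217.7]
tcp_rot: [-0.002, 1.0, 0.001, -0.001]
force: [0.5, 0.3, 0.4]
opening: 0.449
gripper_force: 15.0
```

Emit:
arm_command([
  [0,0,-0.7,0,0,0,0.3],
  [0,0,-1.2,0,0,0,0.3],
  [0,0,-1.3,0,0,0,0.3],
  [0,0,-1.3,0,0,0,0.3],
])

```text
t: 29.12
tcp_pos: [522.1, -180.9, 206.0]
tcp_rot: [-0.001, 1.0, -0.0, 0.0]
force: [0.0, -0.6, 0.1]
opening: 0.449
gripper_force: 15.0
```

Emit:
arm_command([
  [0,0,0,0,0,0,0.5],
  [0,0,0,0,0,0,0.6],
  [0,0,0,0,0,0,0.65],
  [0,0,3,0,0,0,0.65],
  [0,0,6,0,0,0,1],
])

```text
t: 29.75
tcp_pos: [521.8, -180.8, 266.1]
tcp_rot: [-0.001, 1.0, 0.0, -0.001]
force: [0.0, 0.6, 0.3]
opening: 0.728
gripper_force: 0.0
```

Emit:
arm_command([
  [0,5,0,0,0,0,1],
  [0,10,0,0,0,0,1],
  [0,15,0,0,0,0,1],
  [0,20,0,0,0,0,1],
  [-0.1,24.1,0,0,0,0,1],
])

```text
t: 30.38
tcp_pos: [520.8, 62.3, 265.8]
tcp_rot: [-0.002, 1.0, 0.0, 0.0]
force: [0.7, -0.0, -0.2]
opening: 1.001
gripper_force: 0.0
```

```bash
python3 - <<'E'
from h import *
s=robot.get_state();print({k:s[k] for k in('tcp_pos','force','opening')})
im=vision.camera('top');cv2.imwrite('pics/t13.png',im[:,:,::-1])
for c,a in rosettes(im):print('ros',c.round(1),a,px2w('top',*c,10)[:2].round(1),px2w('top',*c,30)[:2].round(1))
sc=vision.camera('scene');hs=cv2.cvtColor(sc,cv2.COLOR_RGB2HSV)
for X in((576.7,61,14),(520.4,59.2,14)):
    u,v=w2px('scene',X).astype(int);
    for c,a in blobs(((hs[...,1]<90)&(hs[...,2]>110))[v-25:v+25,u-30:u+30],u-30,v-25,30):print('scene',X,c.round(1),a,px2w('scene',*c,10)[:2].round(1))
E
```

```text
{'tcp_pos': array([520.75048798,  62.29687846, 265.8270275 ]), 'force': array([ 0.69199385, -0.04707156, -0.20785345]), 'opening': 1.0010909896988092}
ros [372.  158.4] 172 [ 714.3 -104.5] [ 708.9 -102.3]
ros [483.3 154.1] 140 [ 716.6 -352.9] [ 711.2 -345.7]
ros [411.2 242.5] 270 [ 522.6 -184. ] [ 521.1 -180.2]
ros [414.8 274. ] 275 [ 453.4 -188.9] [ 453.3 -185. ]
scene (576.7, 61, 14) [317.9 238.5] 142 [522.5  54.8]
scene (576.7, 61, 14) [341.3 248.6] 143 [582.6  50. ]
scene (520.4, 59.2, 14) [317.9 238.5] 142 [522.5  54.8]
scene (520.4, 59.2, 14) [339. 249.] 110 [578.4  46.8]
```

Emit:
arm_command([
  [0,0,-4,0,0,0,1],
  [0,0,-6.5,0,0,0,1],
  [0,0,-7.9,0,0,0,1],
  [0,0,-7.9,0,0,0,0.6],
  [0,0,-7.9,0,0,0,0.4],
])

```text
t: 31.1
tcp_pos: [521.4, 60.0, 187.4]
tcp_rot: [-0.001, 1.0, 0.0, 0.001]
force: [-0.4, -0.3, -0.3]
opening: 0.811
gripper_force: 0.0
```

Emit:
arm_command([
  [0,0,0,0,0,0,0.3],
  [0,0,0,0,0,0,0.3],
  [0,0,0,0,0,0,0.3],
  [0,0,0,0,0,0,0.3],
])

```text
t: 31.6
tcp_pos: [521.0, 60.2, 186.9]
tcp_rot: [-0.001, 1.0, 0.0, 0.0]
force: [-0.9, -0.7, 2.8]
opening: 0.448
gripper_force: 15.0
```

Emit:
arm_command([
  [0,0,3,0,0,0,0.3],
  [0,-2,7,0,0,0,0.3],
  [2,-7,7,0,0,0,0.3],
  [4,-12,7,0,0,0,0.3],
  [6,-17,7,0,0,0,0.3],
])

```text
t: 32.22
tcp_pos: [581.4, -111.2, 256.9]
tcp_rot: [-0.001, 1.0, 0.0, 0.0]
force: [0.2, 0.7, -0.4]
opening: 0.449
gripper_force: 15.0
```

Emit:
arm_command([
  [0.9,-4.6,0,0,0,0,0.3],
  [0.9,-6.6,0,0,0,0,0.3],
  [0.9,-6.6,0,0,0,0,0.3],
  [0.9,-6.6,-2.4,0,0,0,0.3],
  [0.9,-6.6,-3.8,0,0,0,0.3],
])

```text
t: 32.85
tcp_pos: [589.8, -173.2, 217.7]
tcp_rot: [-0.002, 1.0, 0.001, -0.001]
force: [-0.1, -0.4, 0.3]
opening: 0.447
gripper_force: 15.0
```

Emit:
arm_command([
  [0,0,-0.7,0,0,0,0.3],
  [0,0,-1.2,0,0,0,0.3],
  [0,0,-1.3,0,0,0,0.3],
  [0,0,-1.3,0,0,0,0.3],
])

```text
t: 33.35
tcp_pos: [590.1, -175.9, 206.0]
tcp_rot: [-0.001, 1.0, -0.0, 0.0]
force: [-0.3, -0.1, -0.6]
opening: 0.445
gripper_force: 15.0
```

Emit:
arm_command([
  [0,0,0,0,0,0,0.5],
  [0,0,0,0,0,0,0.6],
  [0,0,0,0,0,0,0.65],
  [0,0,3,0,0,0,0.65],
  [0,0,6,0,0,0,1],
])

```text
t: 33.98
tcp_pos: [589.8, -175.8, 266.1]
tcp_rot: [-0.001, 1.0, 0.0, -0.0]
force: [0.7, -0.1, -0.1]
opening: 0.727
gripper_force: 0.0
```

Emit:
arm_command([
  [0,5,0,0,0,0,1],
  [0,10,0,0,0,0,1],
  [-0.5,15,0,0,0,0,1],
  [-1.2,20,0,0,0,0,1],
  [-1.2,23.7,0,0,0,0,1],
])

```text
t: 34.6
tcp_pos: [577.3, 63.7, 265.8]
tcp_rot: [-0.002, 1.0, 0.0, -0.0]
force: [0.3, 0.7, -0.2]
opening: 1.004
gripper_force: 0.0
```

```bash
python3 - <<'E'
from h import *
s=robot.get_state();print({k:s[k] for k in('tcp_pos','force','opening')})
im=vision.camera('top');cv2.imwrite('pics/t14.png',im[:,:,::-1])
for c,a in rosettes(im):print('ros',c.round(1),a,px2w('top',*c,10)[:2].round(1),px2w('top',*c,30)[:2].round(1))
sc=vision.camera('scene');hs=cv2.cvtColor(sc,cv2.COLOR_RGB2HSV)
for X in((576.7,61,14),):
    u,v=w2px('scene',X).astype(int);
    for c,a in blobs(((hs[...,1]<90)&(hs[...,2]>110))[v-25:v+25,u-30:u+30],u-30,v-25,30):print('scene',X,c.round(1),a,px2w('scene',*c,10)[:2].round(1))
E
```

```text
{'tcp_pos': array([577.32130959,  63.65515338, 265.80860713]), 'force': array([ 0.3228591 ,  0.69413924, -0.19419748]), 'opening': 1.0040179625820722}
ros [372.  158.4] 173 [ 714.3 -104.5] [ 708.9 -102.3]
ros [483.5 154.4] 139 [ 716.  -353.4] [ 710.6 -346.1]
ros [407.5 211.4] 260 [ 592.  -178.9] [ 589.1 -175.2]
ros [411.2 242.5] 271 [ 522.6 -183.9] [ 521.1 -180.1]
ros [415.7 272.7] 272 [ 456. -191.] [ 455.8 -187. ]
scene (576.7, 61, 14) [339.9 247.2] 148 [578.1  52.4]
```

Emit:
arm_command([
  [0,0,-4,0,0,0,1],
  [0,0,-6.5,0,0,0,1],
  [0,0,-7.9,0,0,0,1],
  [0,0,-7.9,0,0,0,0.6],
  [0,0,-7.9,0,0,0,0.5],
])

```text
t: 35.33
tcp_pos: [578.4, 60.9, 187.5]
tcp_rot: [-0.001, 1.0, 0.0, 0.001]
force: [-0.2, 0.3, -0.6]
opening: 0.811
gripper_force: 0.0
```

Emit:
arm_command([
  [0,0,0,0,0,0,0.4],
  [0,0,0,0,0,0,0.4],
  [0,0,0,0,0,0,0.4],
  [0,0,0,0,0,0,0.4],
])

```text
t: 35.83
tcp_pos: [578.2, 61.2, 187.2]
tcp_rot: [-0.001, 1.0, 0.0, 0.0]
force: [0.3, -0.1, 5.4]
opening: 0.537
gripper_force: 15.0
```

Emit:
arm_command([
  [0,0,3,0,0,0,0.4],
  [0,-2,8,0,0,0,0.4],
  [-1,-7,9,0,0,0,0.4],
  [-2,-12.5,9,0,0,0,0.4],
  [-3,-18,9,0,0,0,0.4],
])

```text
t: 36.45
tcp_pos: [547.4, -120.2, 276.9]
tcp_rot: [-0.001, 1.0, -0.0, 0.0]
force: [0.5, -0.6, -0.6]
opening: 0.538
gripper_force: 15.0
```

Emit:
arm_command([
  [-1,-5.5,0,0,0,0,0.4],
  [-2,-11,0,0,0,0,0.4],
  [-2.3,-16.5,0,0,0,0,0.4],
  [-2.3,-21.5,0,0,0,0,0.4],
  [-2.3,-25.3,0,0,0,0,0.4],
])

```text
t: 37.08
tcp_pos: [524.1, -374.3, 276.4]
tcp_rot: [-0.0, 1.0, -0.0, -0.0]
force: [-0.9, 0.7, -0.2]
opening: 0.54
gripper_force: 15.0
```

Emit:
arm_command([
  [0,0,-2,0,0,0,0.4],
  [0,0,-5,0,0,0,0.4],
  [0,0,-7,0,0,0,0.4],
  [0,0,-8,0,0,0,0.4],
  [0,0,-8.2,0,0,0,0.4],
])

```text
t: 37.7
tcp_pos: [525.0, -371.4, 194.1]
tcp_rot: [-0.001, 1.0, 0.0, -0.0]
force: [0.9, -0.3, -0.2]
opening: 0.538
gripper_force: 15.0
```

Emit:
arm_command([
  [0,0,0,0,0,0,0.5],
  [0,0,0,0,0,0,0.6],
  [0,0,0,0,0,0,0.7],
  [0,0,3,0,0,0,0.7],
  [0,0,8,0,0,0,0.7],
])

```text
t: 38.33
tcp_pos: [524.4, -371.4, 274.2]
tcp_rot: [-0.001, 1.0, 0.001, -0.001]
force: [0.7, -0.2, -0.0]
opening: 0.703
gripper_force: 0.0
```

Emit:
arm_command([
  [0,0,5,0,0,0,0.7],
  [-2,0,10,0,0,0,0.7],
  [-6,-4,13,0,0,0,0.7],
  [-11,-6,15,0,0,0,0.7],
  [-15,-6,15,0,0,0,0.7],
])

```text
t: 38.95
tcp_pos: [372.2, -433.9, 427.1]
tcp_rot: [0.001, 1.0, -0.002, 0.001]
force: [0.0, -0.8, 1.0]
opening: 0.7
gripper_force: 0.0
```

```bash
python3 - <<'E'
from h import *
s=robot.get_state();print({k:s[k] for k in('t','tcp_pos','force','opening')})
im=vision.camera('top');cv2.imwrite('pics/t15.png',im[:,:,::-1])
for c,a in rosettes(im):print('ros',c.round(1),a,px2w('top',*c,20)[:2].round(1),px2w('top',*c,30)[:2].round(1))
sc=vision.camera('scene')[:,:,::-1]
A=cv2.resize(im[150:325,130:225,::-1],None,fx=3.3,fy=3.3,interpolation=cv2.INTER_CUBIC)
B=cv2.resize(sc[270:420,180:340],None,fx=2.9,fy=2.9,interpolation=cv2.INTER_CUBIC)
C=np.zeros((max(A.shape[0],B.shape[0]),A.shape[1]+B.shape[1],3),np.uint8);C[:A.shape[0],:A.shape[1]]=A;C[:B.shape[0],A.shape[1]:]=B
cv2.imwrite('pics/c15.png',C);print(C.shape,A.shape)
E
```

```text
{'t': 38.95, 'tcp_pos': array([ 372.20344245, -433.91235762,  427.06684118]), 'force': array([ 0.03242604, -0.81924355,  1.01394758]), 'opening': 0.6997127254479744}
ros [372.1 158.2] 168 [ 712.  -103.6] [ 709.3 -102.5]
ros [484.1 154.4] 90 [ 713.2 -351.1] [ 710.5 -347.5]
ros [407.6 211.5] 257 [ 590.4 -177.2] [ 588.9 -175.3]
ros [498.  238.9] 352 [ 524.9 -370.4] [ 524.1 -366.6]
ros [411.2 242.5] 268 [ 521.9 -182.2] [ 521.2 -180.3]
ros [415.7 272.8] 268 [ 455.8 -188.9] [ 455.8 -186.9]
(578, 778, 3) (578, 314, 3)
```

View pics/c15.png

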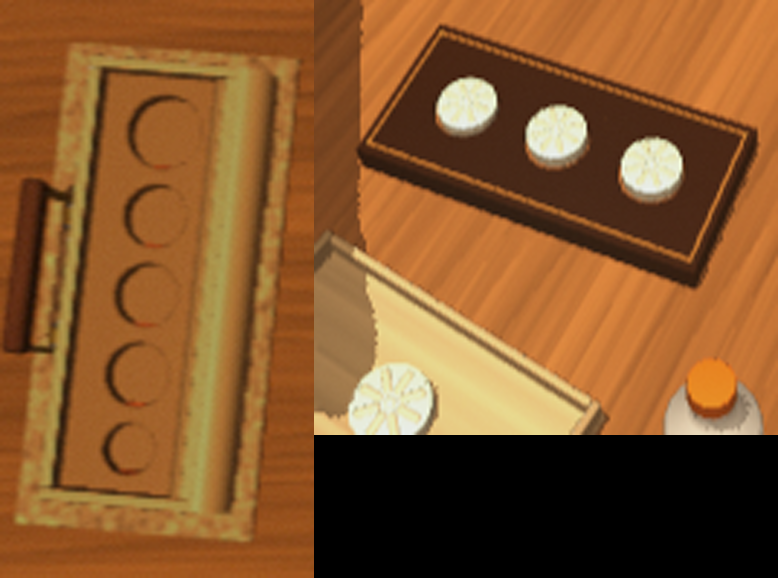

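The mould lies face-up on its mat. All three mids look flat in the recesses at (466,105), (556,135) and (651,168), and the large is in the tray at (392,400). I'll check the mids' heights by triangulation and the mould pose by numbers.

```bash
python3 - <<'E'
from h import *
top=vision.camera('top');sc=vision.camera('scene')
hs=cv2.cvtColor(sc,cv2.COLOR_RGB2HSV)
T=[c for c,a in rosettes(top) if c[0]<430 and c[1]>200]
S=[c for c,a in blobs(((hs[...,1]<90)&(hs[...,2]>110))[270:345,200:340],200,270,60)]
print(np.round(S,1))
def tri(p,q):
    A=[];B=[]
    for n,(u,v) in(('top',p),('scene',q)):
        o=px2w(n,u,v,0);d=px2w(n,u,v,100)-o;d/=np.linalg.norm(d);P=np.eye(3)-np.outer(d,d);A.append(P);B.append(P@o)
    return np.linalg.lstsq(np.vstack(A),np.hstack(B),rcond=None)[0]
for p in T:
    q=min(S,key=lambda s:np.linalg.norm(s-w2px('scene',px2w('top',*p,28))));print(p.round(1),tri(p,q).round(1))
f=lambda p,z:px2w('top',p[0]/3.3+130-.35,p[1]/3.3+150-.35,z)[:2]
big=f((167,132),28);sm=f((130,447),28);u=(big-sm)/np.linalg.norm(big-sm)
print(np.degrees(np.arctan2(u[1],u[0])),np.linalg.norm(big-sm),sm+110*u,big-102*u)
for a in((163,216),(148,295),(138,374)):print(f(a,28))
mat=[f(p,4) for p in[(70,43),(298,60),(250,540),(16,523)]];print(np.mean(mat,0),np.degrees(np.arctan2(*(mat[0]-mat[3]+mat[1]-mat[2])[::-1])))
Rr=[f(p,24) for p in[(275,80),(232,505)]];print(np.round(Rr,1),np.degrees(np.arctan2(*(Rr[0]-Rr[1])[::-1])))
E
```

```text
[[232.3 305.9]
 [263.2 316. ]
 [296.  327.5]]
[407.6 211.4] [ 589.9 -176.    25.1]
[411.2 242.5] [ 521.8 -181.1   25.1]
[415.7 272.8] [ 456.  -187.7   25.4]
-6.458807570443149 210.74560803798008 [551.43676575 334.03723528] [550.19033544 334.1783404 ]
[594.81942377 325.17846156]
[542.19562492 334.98559552]
[489.97527195 341.3781682 ]
[549.11862708 335.98442996] -5.853635143428716
[[685.9 250.9]
 [402.6 280.1]] -5.889707796257312
```

```bash
python3 -c "
from rig import robot
print(robot.sign_off())"
```

```text
the job is handed in; nothing more can be done
None
```

The job is done and handed in at about 39 s: the mould is emptied and back face-up on its mat, within about 2 mm and 1°. The three middle rosettes measure level and seated in the recesses, and the large one is in the stock tray; the small pocket was empty from the start.

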